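# Dry-fit the taper sleeves without wedging them

### The arm

A 7-joint arm with a two-finger parallel gripper is mounted at the origin on the work surface. World frame = base frame: x ahead of the robot, y to its left, z up, the work surface at z = 0. Lengths are in m, angles in rad, forces in N, time in s.
With the tool pointing down it reaches from about 0.35 to 0.9 m from the base axis. Payload 7.2 kg.
Tool frame: the origin (TCP) lies on the centre line of the jaws, within the pads' length; the fingertips stand 11 mm ahead of it and the grasp point (between the pads) lies 8 mm behind it (arm.finger_overhang is the distance from the TCP to the fingertips, in m); z points along the fingers, y is the line along which they close (so a half turn about z gives the same grasp; the last joint's range is limited). The gripper opens to 88 mm and grips with 3 to 60 N. Pads are 20 mm wide; open, the fingers measure 115 mm over their backs; the gripper's body (75 mm by 178 mm) begins 61 mm behind the grasp point.
Start: joints at [-1.356, 0.411, -0.013, 1.596, 0.006, 1.134, -0.082], TCP at [0.174, 0.6, 0.234] pointing down, gripper open.
Joint ranges: [-2.95, 2.95], [-0.29, 1.99], [-1.47, 1.44], [0.14, 2.54], [-1.03, 4.17], [0.13, 1.85], [-2.86, 2.86]. Speed limits (rad/s): [2.39, 2.39, 3.01, 3.01, 3.14, 3.14, 3.14].

### API

Orientations are given as a unit quaternion [w, x, y, z].
In Python, from rig import state, eyes, workorder, arm gives the robot as it stands.
- The arm moves only by the tool jog_arm, never from a script. Its argument "steps" is text: rows parted by semicolons, each of 4 numbers parted by spaces: the shift along the tool's x, y, z in mm, then the turn about the tool's z in degrees. In form: dx dy dz yaw; .... A call has 1 to 5 rows; each row is the pose to reach, as a shift and turn from the pose commanded when the call began, along the tool's axes at that moment; what a row does not reach only later rows make up. A row lasts 1/12 s, in which the tool goes at most 41.7 mm and 7.16 degrees, less where a joint would pass 70% of its speed; a pose out of reach is approached as far as the arm can. A call with a gripper value outside its range is refused whole. "claw" is the finger opening in mm, from 0 to 87.8, set as the call begins (left out, the last holds). The fingers move at their own pace and stop on an object; the grip force is fixed at half the most. Time passes only in rows, so rows that repeat a pose let the fingers close. It gives the time, the measured TCP pose, the force, the opening and the grip force at its end, in the units of the state.
- state(): the state, without advancing time (a new reading comes with each control period).
- eyes.get_image(name): name is "side" or "top" or "wrist"; returns a dict with "pixels" (384x512x3 uint8, red, green, blue), "K" (3x3 intrinsics, pixels), "rvec" (rotation vector, rad) and "tvec" (3), from world to camera coordinates, as OpenCV has them. Camera axes: x right, y down, z forward; pixel columns grow to the right and rows downward; lengths in m; the calibration is good to about 2 mm. A picture is of the moment at which its call begins. There is no depth.
- workorder.finish_job(): hands the job in; it is judged then, once.
The state is a dict: "time_s": time; "joints": joint angles; "qd": joint speeds; "joint_efforts": joint torques, N m; "position": TCP position; "orientation": TCP orientation; "contact_force": force on the tool from outside, world axes, zero at the start; "moment": the same for the moment, N m; "gripper_width": finger opening in m; "grasp_force": force on a finger pad.
Only numpy, scipy, OpenCV 4.12 (cv2) and the standard library are available. Lean on these libraries where they do the work, as an engineer would, in place of code of your own. Each camera call takes 0.05 s, during which the arm holds its last target. There are 200 camera calls.

### The job

Dry-fit the steel taper sleeves for a look at the fit: first set the larger loose tapered sleeve, collar up, into the open liner in the vise and let go, then set the small tapered sleeve into the larger one in the same way and let go. Lower each one gently and let it rest under its own weight, upright and with its collar still clear of the rim below: do not press it in or let it fall in, or the liner is driven down into its holder, where it wedges and jams. Leave everything else on the bench where it is.

Things in the scene. Friction and masses are not known exactly. Their poses are not given: they have to be found in the camera images.
- vise: Low drill-press vise fixed to the bench (base 170 x 150 mm, jaws 68 mm high, screw and T-handle reaching 162 mm along its +x and 47 mm high), clamping an upright round holder 68 mm across, 86 mm high above the bench. Origin: on the bench under the holder's axis; z up. It does not move.
- liner (a joint): How far (m) the open tapered liner has been pushed down in the holder: 0 to 0.0015 at the start (its 4 mm lip stands 6 to 4.5 mm proud of the holder), 0.006 with the lip on the holder. It carries both sleeves' weight easily, slips down and stays down when a push of roughly 16 to 25 N or more is added or a sleeve falls in hard, never comes back up, and counts as wedged beyond 0.004.
- socket_rim (a point): Centre of the liner's open top rim, 94.5 to 96 mm above the bench, in the middle between the jaws; z up. The lip is 64 mm across outside; the bore is 49.2 mm across at the rim and narrows downward, 0.24 mm in diameter per mm (7 degrees to the axis), 70 mm deep.
- sleeve: The larger loose tapered steel sleeve, about 0.7 kg, standing collar up on the bench: 98 mm tall; shank 38 mm across at the foot widening (same taper) to 52 mm at 58 mm height; above it a straight collar 56 mm across from 58 to 98 mm height, the place to grip. Blind tapered bore in the collar, 36 mm across at the top, 0.24 mm narrower per mm down, 40 mm deep. Origin: centre of its underside; z along its axis, up.
- sleeve_collar (a point): Centre of the sleeve's collar underside, 58 mm above its foot on its axis; z up. Resting in the liner it stands about 10 to 13 mm above socket_rim.
- sleeve_rim (a point): Centre of the larger loose sleeve's top rim, 98 mm above its foot on its axis; z up.
- bush: The small tapered steel sleeve, about 0.38 kg, standing collar up on the bench: 75 mm tall; shank 28 mm across at the foot widening (same taper) to 38.8 mm at 45 mm height; above it a straight collar 40 mm across from 45 to 75 mm height, the place to grip; a 16 mm bore. Origin: centre of its underside; z along its axis, up.
- bush_collar (a point): Centre of the small sleeve's collar underside, 45 mm above its foot on its axis; z up. Resting in the larger sleeve it stands about 10 to 13 mm above sleeve_rim.
- spacer: Plain straight steel ring, no taper, 48 mm across, 45 mm tall; bystander, origin at the centre of its underside.
- clamp: Small C-clamp lying flat, about 115 x 75 mm, 14 mm high; bystander, origin under its middle.
- wrench: Spanner lying flat, 180 mm long, 8 mm high; bystander, origin under its middle, long axis x.
- oil: Yellow oil bottle with red cap, 60 mm across, 170 mm tall, upright; bystander, origin at the centre of its underside.
- mug: Clear glass mug, 76 mm across, 110 mm tall, upright; bystander, origin at the centre of its underside.
- hammer: Hammer with wooden handle lying flat, 260 mm long; bystander, origin under its middle, long axis x.
- angle: Piece of steel angle bar, 200 x 50 mm, 50 mm high; bystander, origin under its middle, long axis x.
- nut: Big hexagon nut, 36 mm across, 18 mm high; bystander, origin at the centre of its underside.

How it is judged:
By the outcome, as a careful person would: the job done as asked, in the order asked, and still so for the second after the job is handed in, with the robot touching nothing.
It also fails if it takes over 64 s, if anything falls off the work surface, if the arm or the gripper's body presses on something with over 40 N, if the wrist force passes 120 N, or if a joint passes its speed limit or range.

## Working session

There is one attempt and no reset: what is moved stays moved. The work goes in short steps, Python scripts to look and compute and a tool call to move; the robot and the scene stay as the last step left them, time stands still between calls to the robot, and variables do not carry over. Pictures are saved under pics/ and viewed, at most 10 in all, crops included, and the job is handed in when it is done.

Besides the shell and the picture viewer there is one more tool, called after "Call:" by a JSON object that holds its "name" and its "arguments", one argument or row to a line. jog_arm: Moves the arm, as the interface text tells. Its arguments: {"type":"object","properties":{"steps":{"type":"string"},"claw":{"type":"number"}},"required":["steps"]}

```bash
mkdir -p pics; cat > h.py <<'E'
import numpy as np, cv2
from rig import state, eyes, workorder, arm
def cam(n):
    d=eyes.get_image(n); d['R']=cv2.Rodrigues(np.array(d['rvec'],float))[0]; d['t']=np.array(d['tvec'],float).ravel(); d['K']=np.array(d['K'],float); return d
def save(d,f): cv2.imwrite('pics/'+f,d['pixels'][:,:,::-1])
def ray(d,u,v,z):
    r=d['R'].T@np.linalg.solve(d['K'],[u,v,1.]); c=-d['R'].T@d['t']; return c+r*(z-c[2])/r[2]
def proj(d,p):
    q=d['K']@(d['R']@np.array(p)+d['t']); return q[:2]/q[2]
E
python3 - <<'E'
from h import *
for n in['top','side']:
    d=cam(n); save(d,n+'1.png'); print(n,-d['R'].T@d['t'],d['K'][0,0])
d=cam('wrist'); save(d,'w1.png')
s=state(); print(s)
E
```

```text
top [0.41041627 0.00991077 1.3950266 ] 413.71826589668296
side [ 0.32715348 -0.86910711  1.1487531 ] 419.3772036834952
{'time_s': 0.15, 'joints': array([-1.3562183 ,  0.41171241, -0.01273202,  1.59682444,  0.00560496,
        1.13430228, -0.08224459]), 'qd': array([ 0.0007145 , -0.00311931, -0.00027078, -0.00307066,  0.00155704,
        0.0005612 ,  0.00085104]), 'joint_efforts': array([ 1.55134447e-03, -5.88333642e+01,  6.42417502e-01, -2.91293979e+01,
       -5.37545595e-02,  1.57762103e-02,  8.82624363e-05]), 'position': array([0.17430898, 0.59982035, 0.23301568]), 'orientation': array([-4.49744163e-05,  1.40918693e-01,  9.90020987e-01, -6.03735195e-04]), 'contact_force': array([ 0.26240891, -0.97882956, -0.20678911]), 'moment': array([-0.02662294,  0.00267253, -0.00877823]), 'grasp_force': 0.0, 'gripper_width': 0.0875815992561999}
```

View pics/top1.png

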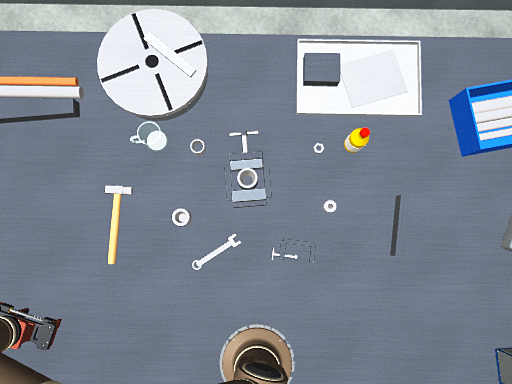

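View pics/side1.png

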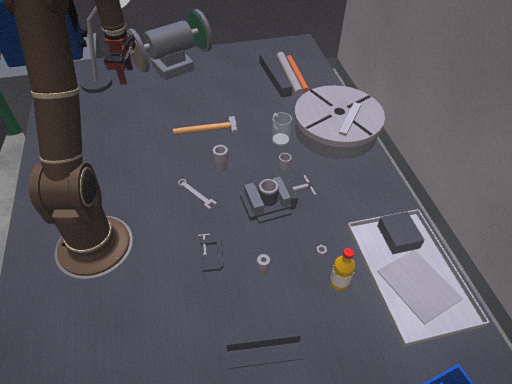

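The top view shows the larger sleeve at (181,217), the bush at (330,206), the liner at (247,178), and the spacer at (197,146). In the side view the sleeve is at (220,152), the bush at (263,260) and the liner at (268,187).

```bash
cat > m.py <<'E'
from h import *
T=cam('top');S=cam('side')
tiles=[]
for n,(tu,tv),(su,sv),z in[('sleeve',(181,217),(220,152),.098),('bush',(330,206),(263,260),.075),('liner',(247,178),(268,187),.095)]:
    a=T['pixels'][tv-16:tv+16,tu-16:tu+16];b=S['pixels'][sv-16:sv+16,su-16:su+16]
    tiles.append(np.vstack([cv2.resize(x[:,:,::-1],(256,256),interpolation=cv2.INTER_CUBIC) for x in(a,b)]))
    print(n,ray(T,tu,tv,z),ray(S,su,sv,z))
cv2.imwrite('pics/tiles.png',np.hstack(tiles))
E
python3 m.py
```

```text
sleeve [0.46615207 0.24683657 0.098     ] [0.465025   0.23562976 0.098     ]
bush [ 0.5112971  -0.22417064  0.075     ] [ 0.51003136 -0.22689445  0.075     ]
liner [0.59384664 0.04225421 0.095     ] [0.59250082 0.03458868 0.095     ]
```

View pics/tiles.png

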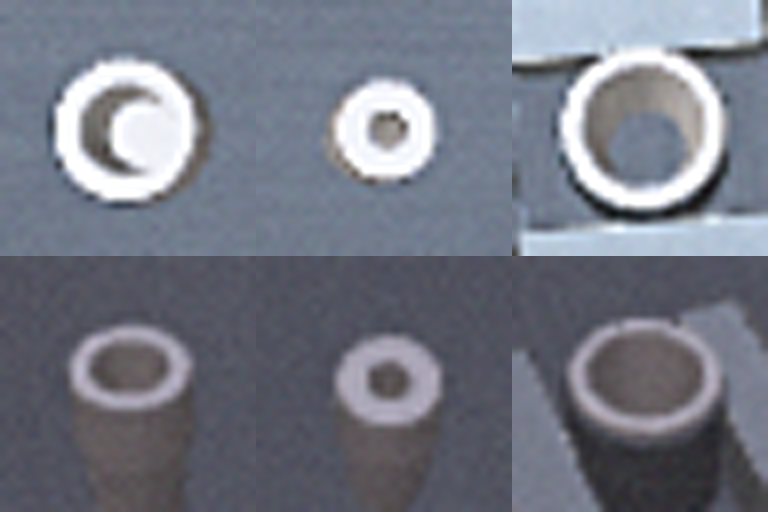

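View pics/w1.png

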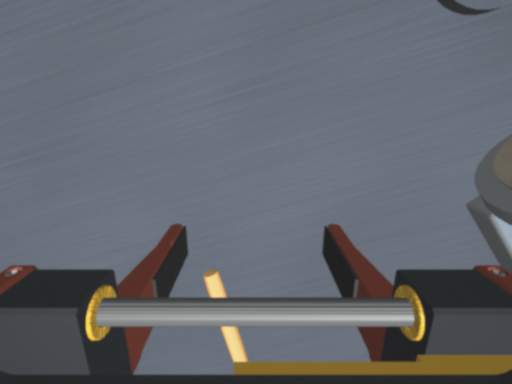

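The tiles show clean rim ellipses, with these centres: sleeve at top (180.3,216.8) and side (219.8,149.5), bush at top (329.8,205.8) and side (263,259), liner at top (246.9,177.9) and side (268.1,185.6). The wrist camera sees the fingers along with part of the hammer handle.

```bash
cat >> h.py <<'E'
def totool(p,s=None):
    from scipy.spatial.transform import Rotation as Q
    s=s or state(); w,x,y,z=s['orientation']; return Q.from_quat([x,y,z,w]).inv().apply(np.array(p)-s['position'])*1000
E
python3 - <<'E'
from h import *
T=cam('top');S=cam('side')
def ell(d,u,v,z,r0,thr):
    g=cv2.cvtColor(d['pixels'],cv2.COLOR_RGB2GRAY).astype(float)
    return g
for n,t,s,z in[('sleeve',(180.25,216.75),(219.75,149.5),.098),('bush',(329.75,205.75),(263,259),.075),('liner',(246.9,177.9),(268.1,185.6),.095)]:
    P=[d['K']@np.c_[d['R'],d['t']] for d in(T,S)]
    X=cv2.triangulatePoints(P[0],P[1],np.array(t).reshape(2,1),np.array(s,float).reshape(2,1)).ravel();X=X[:3]/X[3]
    a,b=ray(T,*t,z),ray(S,*s,z); print(n,a,b,X); print(totool((a+b)/2))
E
```

```text
sleeve [0.46689182 0.24922247 0.098     ] [0.46647629 0.24879505 0.098     ] [0.46672712 0.24933378 0.09748311]
[-378.67829025 -255.49219303  135.52700408]
bush [ 0.51208264 -0.22337208  0.075     ] [ 0.5108738  -0.22353191  0.075     ] [ 0.51151712 -0.22335436  0.07464361]
[-553.53505142 -696.67567207  158.69879707]
liner [0.59416068 0.04257788 0.095     ] [0.59441929 0.04065121 0.095     ] [0.59473661 0.04260138 0.09274551]
[-559.08920475 -419.03778541  138.58873701]
```

Call:
{"name": "jog_arm", "arguments": {
  "steps": "-32 -22 0 -6;-64 -43 0 -12;-97 -65 0 -16.2;-130 -87 0 -16.2;-160 -108 0 -16.2"
}}

```text
time_s: 0.77
position: [0.2993, 0.4499, 0.2337]
orientation: [0.0, 0.0, 1.0, 0.0]
contact_force: [0.5, 0.0, -0.2]
gripper_width: 0.0881
grasp_force: 0.0
```

```bash
python3 - <<'E'
from h import *
s=state();print(s['orientation'],totool([.4667,.249,.072]),s['time_s'])
E
```

```text
[1.84473184e-04 7.18461306e-05 9.99999980e-01 3.79581881e-05] [-167.32603843 -200.89150506  161.78448784] 0.7667
```

Call:
{"name": "jog_arm", "arguments": {
  "steps": "-27 -32 0 0;-54 -64 0 0;-81 -97 0 0;-108 -130 0 0;-135 -162 0 0"
}}

```text
time_s: 1.18
position: [0.4322, 0.29, 0.234]
orientation: [0.0, -0.0, 1.0, 0.0]
contact_force: [0.1, 0.4, -0.9]
gripper_width: 0.088
grasp_force: 0.0
```

Call:
{"name": "jog_arm", "arguments": {
  "steps": "-20 -24 0 0;-32 -39 0 0;-32 -39 0 0;-32 -39 30 0;-32 -39 60 0"
}}

```text
time_s: 1.6
position: [0.4642, 0.2539, 0.1745]
orientation: [0.002, 0.0, 1.0, 0.002]
contact_force: [0.4, -0.0, -0.9]
gripper_width: 0.0877
grasp_force: 0.0
```

```bash
python3 - <<'E'
from h import *
s=state();print(s['orientation'],totool([.4667,.249,.072]),s['time_s'])
d=cam('wrist');save(d,'w2.png');print(proj(d,[.4667,.249,.098]))
E
```

```text
[1.75069521e-03 2.55481749e-04 9.99997172e-01 1.58900223e-03] [ -2.11626702  -5.23100869 102.520943  ] 1.6
[248.39930031 207.21491207]
```

View pics/w2.png

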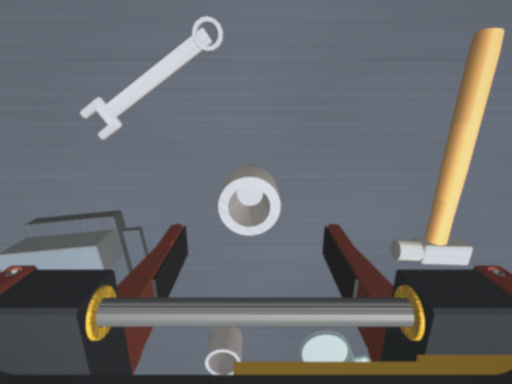

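The wrist view puts the sleeve rim at (249.5,205.5), against a prediction of (248,207). The earlier measurement holds, so I'm descending.

Call:
{"name": "jog_arm", "arguments": {
  "steps": "-1 -3 35 0;-1 -3 70 0;-1 -3 90 0;-1 -3 98 0;-1 -3 98 0"
}}

```text
time_s: 2.07
position: [0.463, 0.2499, 0.0745]
orientation: [-0.001, -0.0, 1.0, -0.001]
contact_force: [0.2, -0.0, -0.4]
gripper_width: 0.0874
grasp_force: 0.0
```

```bash
python3 - <<'E'
from h import *
s=state();print(s['orientation'],totool([.4667,.249,.072]),s['time_s'],s['qd'])
E
```

```text
[-1.47611268e-03 -4.74267499e-04  9.99998474e-01 -8.05527262e-04] [-3.7100873  -0.94428282  2.46849455] 2.0667 [-0.00039491 -0.04554291  0.00937315 -0.03418773  0.00627631  0.03354078
 -0.00312667]
```

Fine-tune, then close.

Call:
{"name": "jog_arm", "arguments": {
  "steps": "-3 -1 2 0;-3 -1 2 0;-3 -1 2 0"
}}

```text
time_s: 2.32
position: [0.4683, 0.2494, 0.0751]
orientation: [0.001, 0.0, 1.0, 0.001]
contact_force: [-0.2, 1.2, -0.3]
gripper_width: 0.0876
grasp_force: 0.0
```

Call:
{"name": "jog_arm", "arguments": {
  "steps": "0 0 0 0;0 0 0 0;0 0 0 0;0 0 0 0;0 0 0 0",
  "claw": 40
}}

```text
time_s: 2.73
position: [0.4673, 0.2488, 0.0738]
orientation: [0.0, 0.0, 1.0, 0.0]
contact_force: [-0.6, -0.4, -0.6]
gripper_width: 0.0578
grasp_force: 0.0
```

Call:
{"name": "jog_arm", "arguments": {
  "steps": "0 0 0 0;0 0 0 0;0 0 0 0;0 0 0 0;0 0 0 0"
}}

```text
time_s: 3.15
position: [0.4673, 0.2489, 0.0738]
orientation: [0.0, -0.0, 1.0, 0.0]
contact_force: [-0.3, 0.4, 2.4]
gripper_width: 0.0551
grasp_force: 30.0
```

Call:
{"name": "jog_arm", "arguments": {
  "steps": "0 0 -8 0;0 0 -28 0;0 0 -58 0;0 0 -90 0;0 0 -115 0"
}}

```text
time_s: 3.57
position: [0.4667, 0.2481, 0.19]
orientation: [-0.001, 0.0, 1.0, -0.0]
contact_force: [1.6, -0.3, -7.8]
gripper_width: 0.0558
grasp_force: 30.0
```

Call:
{"name": "jog_arm", "arguments": {
  "steps": "-6 -10 -10 0;-22 -35 -15 0;-38 -62 -15 0;-55 -90 -15 0;-72 -117 -15 0"
}}

```text
time_s: 3.98
position: [0.5389, 0.1292, 0.2026]
orientation: [-0.001, -0.0, 1.0, -0.001]
contact_force: [0.1, 0.3, -7.2]
gripper_width: 0.0557
grasp_force: 30.0
```

Call:
{"name": "jog_arm", "arguments": {
  "steps": "-17 -27 0 0;-34 -54 0 0;-47 -76 0 0;-54 -87 0 0;-55 -90 0 0"
}}

```text
time_s: 4.4
position: [0.5945, 0.0373, 0.2022]
orientation: [-0.001, 0.002, 1.0, -0.001]
contact_force: [-0.0, -0.3, -6.8]
gripper_width: 0.0552
grasp_force: 30.0
```

Call:
{"name": "jog_arm", "arguments": {
  "steps": "0 0 0 0;0 0 0 0;0 0 0 0;0 0 0 0"
}}

```text
time_s: 4.73
position: [0.5937, 0.0433, 0.2035]
orientation: [-0.0, -0.001, 1.0, 0.0]
contact_force: [-0.2, -0.1, -7.4]
gripper_width: 0.0558
grasp_force: 30.0
```

```bash
python3 - <<'E'
from h import *
T=cam('top');S=cam('side');W=cam('wrist');s=state();p=s['position'];print(p,s['orientation'],s['contact_force'],s['moment'],s['time_s'],s['gripper_width'])
f=lambda d,c,h:cv2.resize(d['pixels'][int(c[1])-h:int(c[1])+h,int(c[0])-h:int(c[0])+h,::-1],(400,400),interpolation=cv2.INTER_CUBIC)
c=proj(S,[.5943,.0416,.12]);print(c)
cv2.imwrite('pics/a1.png',np.hstack([f(S,c,40),cv2.resize(W['pixels'][84:384,56:456,::-1],(400,300))[:,:].repeat(1,0) if 0 else cv2.resize(W['pixels'][:,64:448,::-1],(400,400))]))
E
```

```text
[0.59403423 0.04264574 0.20375558] [ 4.26112812e-05 -6.69111398e-04  9.99999765e-01  1.42838298e-04] [-0.47474871 -0.88449721 -7.87307425] [ 0.02893722 -0.00093555  0.01161902] 4.8833 0.055199335837702486
[268.21167961 180.38989335]
```

View pics/a1.png

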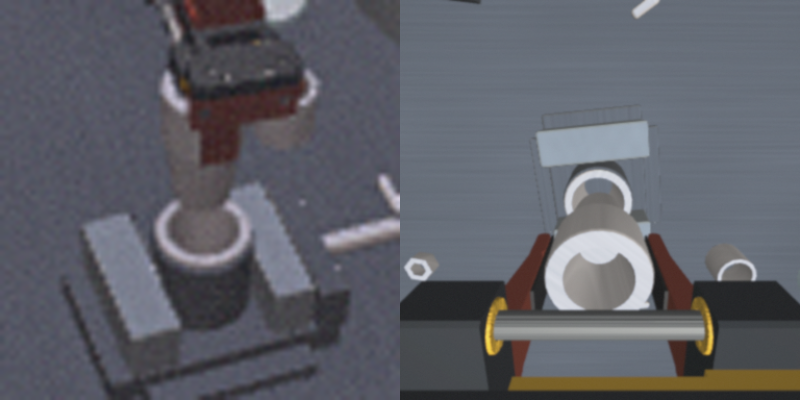

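The sleeve hangs upright above the liner, which is at (200,230) in the left half of the picture. I'll descend quickly at first, then slowly while watching the forces.

Call:
{"name": "jog_arm", "arguments": {
  "steps": "-1 -1 15 0;-1 -1 35 0;-1 -1 50 0;-1 -1 56 0;-1 -1 58 0"
}}

```text
time_s: 5.3
position: [0.5945, 0.041, 0.1445]
orientation: [-0.001, -0.0, 1.0, -0.0]
contact_force: [-0.4, 0.2, -7.4]
gripper_width: 0.0551
grasp_force: 30.0
```

Call:
{"name": "jog_arm", "arguments": {
  "steps": "0 0 1 0;0 0 2 0;0 0 3 0;0 0 4 0;0 0 4 0"
}}

```text
time_s: 5.72
position: [0.5954, 0.0408, 0.142]
orientation: [0.0, 0.0, 1.0, 0.0]
contact_force: [0.0, -0.1, -7.2]
gripper_width: 0.0557
grasp_force: 30.0
```

Call:
{"name": "jog_arm", "arguments": {
  "steps": "0 0 1 0;0 0 2 0;0 0 3 0;0 0 4 0;0 0 4 0"
}}

```text
time_s: 6.13
position: [0.5951, 0.0407, 0.1374]
orientation: [-0.0, 0.0, 1.0, -0.0]
contact_force: [0.1, 0.1, -6.9]
gripper_width: 0.0558
grasp_force: 30.0
```

Call:
{"name": "jog_arm", "arguments": {
  "steps": "0 0 0.5 0;0 0 1 0;0 0 1.5 0;0 0 2 0;0 0 2 0"
}}

```text
time_s: 6.55
position: [0.5952, 0.0407, 0.1355]
orientation: [-0.0, 0.0, 1.0, -0.0]
contact_force: [0.5, -0.5, -7.7]
gripper_width: 0.0555
grasp_force: 30.0
```

Call:
{"name": "jog_arm", "arguments": {
  "steps": "0 0 0.5 0;0 0 1 0;0 0 1.5 0;0 0 2 0;0 0 2 0"
}}

```text
time_s: 6.97
position: [0.5953, 0.0408, 0.1336]
orientation: [0.0, 0.0, 1.0, 0.0]
contact_force: [0.2, -0.5, -7.9]
gripper_width: 0.0557
grasp_force: 30.0
```

Call:
{"name": "jog_arm", "arguments": {
  "steps": "0 0 0.5 0;0 0 1 0;0 0 1.5 0;0 0 2 0;0 0 2 0"
}}

```text
time_s: 7.38
position: [0.5954, 0.0409, 0.1316]
orientation: [0.0, -0.0, 1.0, 0.0]
contact_force: [1.1, 0.3, -6.7]
gripper_width: 0.0554
grasp_force: 30.0
```

Call:
{"name": "jog_arm", "arguments": {
  "steps": "0 0 0.4 0;0 0 0.8 0;0 0 1.2 0;0 0 1.5 0;0 0 1.5 0"
}}

```text
time_s: 7.8
position: [0.5955, 0.041, 0.1302]
orientation: [0.0, -0.0, 1.0, 0.0]
contact_force: [1.5, 2.6, -6.5]
gripper_width: 0.0557
grasp_force: 30.0
```

Call:
{"name": "jog_arm", "arguments": {
  "steps": "-0.2 0.4 0 0;-0.2 0.5 0.4 0;-0.2 0.5 0.8 0;-0.2 0.5 1 0;-0.2 0.5 1 0"
}}

```text
time_s: 8.22
position: [0.5955, 0.0413, 0.1291]
orientation: [0.0, 0.0, 1.0, 0.0]
contact_force: [1.4, 2.2, -6.1]
gripper_width: 0.055
grasp_force: 30.0
```

Call:
{"name": "jog_arm", "arguments": {
  "steps": "-0.3 0.4 0 0;-0.3 0.4 0.4 0;-0.3 0.4 0.8 0;-0.3 0.4 1 0;-0.3 0.4 1 0"
}}

```text
time_s: 8.63
position: [0.5955, 0.0415, 0.1279]
orientation: [-0.0, 0.0, 1.0, -0.0]
contact_force: [0.5, 0.1, -7.0]
gripper_width: 0.0553
grasp_force: 30.0
```

Call:
{"name": "jog_arm", "arguments": {
  "steps": "-0.2 0.3 0 0;-0.2 0.3 0.4 0;-0.2 0.3 0.8 0;-0.2 0.3 1 0;-0.2 0.3 1 0"
}}

```text
time_s: 9.05
position: [0.5958, 0.0419, 0.127]
orientation: [-0.0, 0.0, 1.0, -0.0]
contact_force: [0.3, 0.4, -6.9]
gripper_width: 0.0554
grasp_force: 30.0
```

Call:
{"name": "jog_arm", "arguments": {
  "steps": "0 0 0.3 0;0 0 0.6 0;0 0 0.9 0;0 0 1 0;0 0 1 0"
}}

```text
time_s: 9.47
position: [0.5959, 0.042, 0.1261]
orientation: [-0.0, -0.0, 1.0, 0.0]
contact_force: [-0.4, -0.6, -8.0]
gripper_width: 0.0555
grasp_force: 30.0
```

Call:
{"name": "jog_arm", "arguments": {
  "steps": "0 0 0.3 0;0 0 0.6 0;0 0 0.9 0;0 0 1 0;0 0 1 0"
}}

```text
time_s: 9.88
position: [0.5959, 0.0419, 0.1251]
orientation: [-0.0, 0.0, 1.0, -0.0]
contact_force: [-0.4, 0.0, -7.6]
gripper_width: 0.0553
grasp_force: 30.0
```

Call:
{"name": "jog_arm", "arguments": {
  "steps": "0 0 0.3 0;0 0 0.6 0;0 0 0.9 0;0 0 1 0;0 0 1 0"
}}

```text
time_s: 10.3
position: [0.5959, 0.042, 0.1241]
orientation: [-0.0, 0.0, 1.0, 0.0]
contact_force: [-0.6, -0.2, -7.1]
gripper_width: 0.0553
grasp_force: 30.0
```

Call:
{"name": "jog_arm", "arguments": {
  "steps": "0 0 0.3 0;0 0 0.6 0;0 0 0.8 0;0 0 0.8 0;0 0 0.8 0"
}}

```text
time_s: 10.72
position: [0.596, 0.042, 0.1233]
orientation: [0.0, 0.0, 1.0, 0.0]
contact_force: [-0.5, -0.3, -7.3]
gripper_width: 0.0553
grasp_force: 30.0
```

Call:
{"name": "jog_arm", "arguments": {
  "steps": "0 0 0.3 0;0 0 0.6 0;0 0 0.8 0;0 0 0.8 0;0 0 0.8 0"
}}

```text
time_s: 11.13
position: [0.596, 0.042, 0.1226]
orientation: [0.0, 0.0, 1.0, 0.0]
contact_force: [-0.3, 0.2, -6.2]
gripper_width: 0.0553
grasp_force: 30.0
```

Call:
{"name": "jog_arm", "arguments": {
  "steps": "0 0 0.2 0;0 0 0.4 0;0 0 0.5 0;0 0 0.5 0;0 0 0.5 0"
}}

```text
time_s: 11.55
position: [0.5961, 0.0419, 0.1221]
orientation: [0.0, 0.0, 1.0, 0.0]
contact_force: [0.5, 0.3, -6.3]
gripper_width: 0.0553
grasp_force: 30.0
```

Call:
{"name": "jog_arm", "arguments": {
  "steps": "0 0 0.2 0;0 0 0.4 0;0 0 0.5 0;0 0 0.5 0;0 0 0.5 0"
}}

```text
time_s: 11.97
position: [0.5962, 0.0419, 0.122]
orientation: [0.0, 0.0, 1.0, 0.0]
contact_force: [-0.2, -0.5, 0.4]
gripper_width: 0.0555
grasp_force: 30.0
```

The weight is now carried by the liner, so I'm releasing.

Call:
{"name": "jog_arm", "arguments": {
  "steps": "0 0 0 0;0 0 0 0;0 0 0 0;0 0 0 0;0 0 0 0",
  "claw": 84
}}

```text
time_s: 12.38
position: [0.5961, 0.042, 0.1216]
orientation: [0.0, 0.0, 1.0, 0.0]
contact_force: [0.6, 0.5, -0.4]
gripper_width: 0.0829
grasp_force: 0.0
```

Call:
{"name": "jog_arm", "arguments": {
  "steps": "0 0 -5 0;0 0 -20 0;0 0 -45 0;0 0 -75 0;0 0 -100 0"
}}

```text
time_s: 12.8
position: [0.5961, 0.0418, 0.2235]
orientation: [0.0, 0.0, 1.0, -0.0]
contact_force: [1.3, 0.5, 0.9]
gripper_width: 0.0845
grasp_force: 0.0
```

```bash
python3 - <<'E'
from h import *
s=state();print(s['position'],s['contact_force'],totool([.5115,-.2235,.22]))
E
```

```text
[0.59605626 0.04181062 0.22351473] [1.26772088 0.49141493 0.9104329 ] [  84.49289148 -265.33126526    3.4802604 ]
```

Call:
{"name": "jog_arm", "arguments": {
  "steps": "12 -36 0 0;24 -74 0 0;36 -112 0 0;48 -150 0 0;60 -188 0 0"
}}

```text
time_s: 13.22
position: [0.5352, -0.1476, 0.2222]
orientation: [0.0, -0.0, 1.0, 0.0]
contact_force: [1.1, -0.8, -1.0]
gripper_width: 0.0841
grasp_force: 0.0
```

Call:
{"name": "jog_arm", "arguments": {
  "steps": "11 -37 0 0;20 -65 0 0;24 -77 0 0;24 -77 30 0;24 -77 60 0"
}}

```text
time_s: 13.63
position: [0.5132, -0.2243, 0.1628]
orientation: [0.002, 0.001, 1.0, -0.001]
contact_force: [1.2, 1.5, 0.1]
gripper_width: 0.0839
grasp_force: 0.0
```

Call:
{"name": "jog_arm", "arguments": {
  "steps": "0 0 20 0;0 0 20 0;0 0 20 0"
}}

```text
time_s: 13.88
position: [0.5118, -0.2223, 0.1412]
orientation: [-0.001, -0.0, 1.0, 0.0]
contact_force: [0.4, 0.0, 0.7]
gripper_width: 0.0837
grasp_force: 0.0
```

```bash
python3 - <<'E'
from h import *
T=cam('top');S=cam('side');W=cam('wrist')
s=state();print(s['position'],s['contact_force'],totool([.5115,-.2235,.057]),proj(W,[.5115,-.2235,.075]),s['time_s'])
f=lambda d,c,h:cv2.resize(d['pixels'][int(c[1])-h:int(c[1])+h,int(c[0])-h:int(c[0])+h,::-1],(400,400),interpolation=cv2.INTER_CUBIC)
for d in(T,S):
    c=proj(d,[.595,.0417,.146]);print(c)
w=np.zeros((400,400,3),np.uint8)
cv2.imwrite('pics/b1.png',np.hstack([f(d,proj(d,[.595,.0417,.146]),20) for d in(T,S)]))
save(W,'w3.png')
E
```

```text
[ 0.51310361 -0.22314731  0.14322085] [-0.02408852  0.19958489  0.45236391] [ 1.81520178 -0.29988369 86.21685847] [253.71302851 206.50500094] 14.0333
[246.82220099 175.281154  ]
[268.64115311 174.97482712]
```

View pics/b1.png

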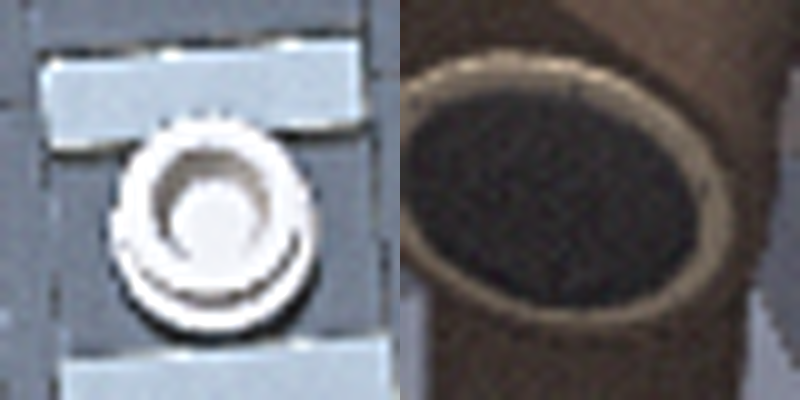

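View pics/w3.png

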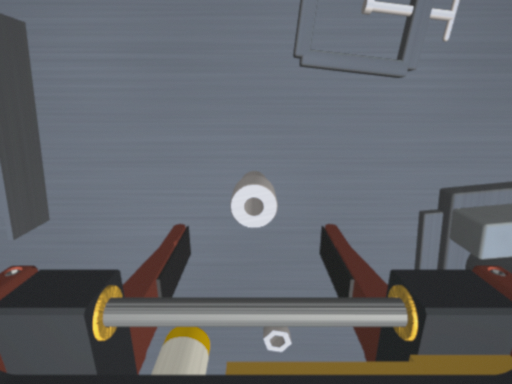

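The placed sleeve sits upright and concentric: its rim centre at top (246.5,175.3) matches a resting axis of (0.595,0.042). In the wrist view the bush is at (254,205.5), against a prediction of (253.7,206.5). I'm descending onto the bush.

Call:
{"name": "jog_arm", "arguments": {
  "steps": "0 0 30 0;0 0 60 0;0 0 78 0;0 0 85 0;0 0 85 0"
}}

```text
time_s: 14.45
position: [0.5118, -0.2228, 0.0562]
orientation: [-0.001, -0.0, 1.0, 0.0]
contact_force: [1.0, -0.4, 0.6]
gripper_width: 0.084
grasp_force: 0.0
```

Call:
{"name": "jog_arm", "arguments": {
  "steps": "0 0 0 0;0 0 0 0;0 0 0 0;0 0 0 0"
}}

```text
time_s: 14.78
position: [0.5127, -0.2233, 0.0578]
orientation: [0.001, 0.0, 1.0, -0.0]
contact_force: [0.1, 0.9, -0.5]
gripper_width: 0.0841
grasp_force: 0.0
```

Call:
{"name": "jog_arm", "arguments": {
  "steps": "0 0 0 0;0 0 0 0;0 0 0 0;0 0 0 0;0 0 0 0",
  "claw": 25
}}

```text
time_s: 15.2
position: [0.5119, -0.223, 0.0565]
orientation: [-0.0, 0.0, 1.0, 0.0]
contact_force: [-0.2, -0.2, 0.1]
gripper_width: 0.0541
grasp_force: 0.0
```

Call:
{"name": "jog_arm", "arguments": {
  "steps": "0 0 0 0;0 0 0 0;0 0 0 0;0 0 0 0;0 0 0 0"
}}

```text
time_s: 15.62
position: [0.5119, -0.2231, 0.0565]
orientation: [-0.0, 0.0, 1.0, -0.0]
contact_force: [0.2, -0.3, -0.7]
gripper_width: 0.0395
grasp_force: 30.0
```

Call:
{"name": "jog_arm", "arguments": {
  "steps": "0 0 -8 0;0 0 -30 0;0 0 -65 0;0 0 -102 0;0 0 -140 0"
}}

```text
time_s: 16.03
position: [0.5108, -0.2228, 0.1977]
orientation: [-0.001, 0.0, 1.0, 0.0]
contact_force: [1.2, -0.9, -3.9]
gripper_width: 0.0399
grasp_force: 30.0
```

Call:
{"name": "jog_arm", "arguments": {
  "steps": "0 0 -20 0;-3 10 -32 0;-13 40 -35 0;-24 76 -35 0;-35 112 -35 0"
}}

```text
time_s: 16.45
position: [0.5467, -0.1104, 0.2324]
orientation: [0.0, 0.001, 1.0, 0.0]
contact_force: [1.2, -0.6, -3.2]
gripper_width: 0.0397
grasp_force: 30.0
```

Call:
{"name": "jog_arm", "arguments": {
  "steps": "-11 36 0 0;-22 72 0 0;-33 108 0 0;-42 135 0 0;-47 150 0 0"
}}

```text
time_s: 16.87
position: [0.594, 0.0439, 0.2314]
orientation: [-0.0, -0.002, 1.0, 0.001]
contact_force: [0.5, 0.9, -3.1]
gripper_width: 0.0394
grasp_force: 30.0
```

Call:
{"name": "jog_arm", "arguments": {
  "steps": "-1.5 3 0 0;-1.5 3 0 0;-1.5 3 0 0;-1.5 3 0 0;-1.5 3 0 0"
}}

```text
time_s: 17.28
position: [0.5952, 0.0397, 0.2317]
orientation: [-0.0, 0.002, 1.0, -0.0]
contact_force: [0.1, 0.0, -3.5]
gripper_width: 0.0394
grasp_force: 30.0
```

```bash
python3 - <<'E'
from h import *
S=cam('side');W=cam('wrist');s=state();print(s['position'],s['contact_force'],s['time_s'])
c=proj(S,[.5948,.042,.155]).astype(int);h=40
a=cv2.resize(S['pixels'][c[1]-h:c[1]+h,c[0]-h:c[0]+h,::-1],(400,400),interpolation=cv2.INTER_CUBIC)
cv2.imwrite('pics/c1.png',np.hstack([a,cv2.resize(W['pixels'][:,64:448,::-1],(400,400))]))
E
```

```text
[0.59528827 0.04050025 0.23173301] [-0.20159724 -0.33005999 -3.41981428] 17.3833
```

View pics/c1.png

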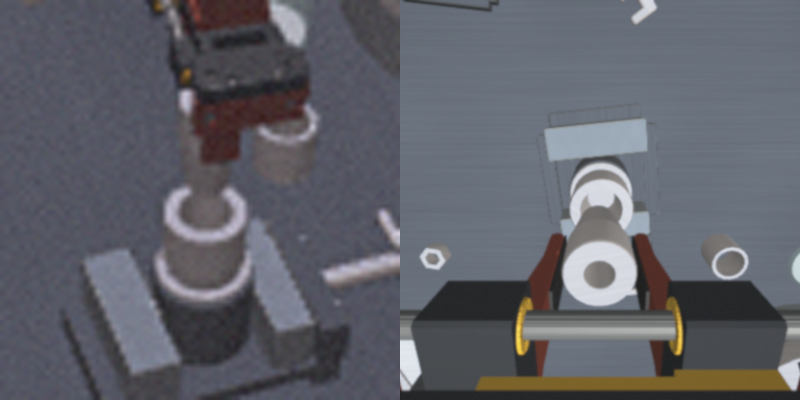

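The bush hangs over the sleeve, whose rim is at (205,215) in the left half. I'm descending.

Call:
{"name": "jog_arm", "arguments": {
  "steps": "-0.5 0 12 0;-0.5 0 28 0;-0.5 0 40 0;-0.5 0 45 0;-0.5 0 46 0"
}}

```text
time_s: 17.8
position: [0.595, 0.0418, 0.1837]
orientation: [-0.001, 0.0, 1.0, -0.0]
contact_force: [0.3, 0.5, -3.5]
gripper_width: 0.0396
grasp_force: 30.0
```

Call:
{"name": "jog_arm", "arguments": {
  "steps": "0 0 1 0;0 0 2 0;0 0 3 0;0 0 3 0;0 0 3 0"
}}

```text
time_s: 18.22
position: [0.5962, 0.042, 0.1829]
orientation: [0.0, -0.0, 1.0, 0.0]
contact_force: [0.2, 0.3, -3.1]
gripper_width: 0.0398
grasp_force: 30.0
```

Call:
{"name": "jog_arm", "arguments": {
  "steps": "0 0 0.7 0;0 0 1.4 0;0 0 2 0;0 0 2 0;0 0 2 0"
}}

```text
time_s: 18.63
position: [0.5959, 0.042, 0.1805]
orientation: [-0.0, 0.0, 1.0, 0.0]
contact_force: [-0.8, 0.4, -3.4]
gripper_width: 0.0398
grasp_force: 30.0
```

Call:
{"name": "jog_arm", "arguments": {
  "steps": "0 0 0.7 0;0 0 1.4 0;0 0 2 0;0 0 2 0;0 0 2 0"
}}

```text
time_s: 19.05
position: [0.5959, 0.042, 0.1785]
orientation: [-0.0, 0.0, 1.0, -0.0]
contact_force: [-0.0, 0.2, -3.5]
gripper_width: 0.0397
grasp_force: 30.0
```

Call:
{"name": "jog_arm", "arguments": {
  "steps": "0 0 0.5 0;0 0 1 0;0 0 1.5 0;0 0 1.5 0;0 0 1.5 0"
}}

```text
time_s: 19.47
position: [0.5959, 0.042, 0.177]
orientation: [-0.0, 0.0, 1.0, 0.0]
contact_force: [-0.1, -0.6, -3.3]
gripper_width: 0.0396
grasp_force: 30.0
```

Call:
{"name": "jog_arm", "arguments": {
  "steps": "0 0 0.5 0;0 0 1 0;0 0 1.5 0;0 0 1.5 0;0 0 1.5 0"
}}

```text
time_s: 19.88
position: [0.5959, 0.042, 0.1755]
orientation: [-0.0, 0.0, 1.0, 0.0]
contact_force: [0.4, -0.7, -3.4]
gripper_width: 0.0396
grasp_force: 30.0
```

Call:
{"name": "jog_arm", "arguments": {
  "steps": "0 0 0.4 0;0 0 0.8 0;0 0 1 0;0 0 1 0;0 0 1 0"
}}

```text
time_s: 20.3
position: [0.5959, 0.0421, 0.1745]
orientation: [-0.0, -0.0, 1.0, 0.0]
contact_force: [-0.6, 0.8, -2.7]
gripper_width: 0.0396
grasp_force: 30.0
```

Call:
{"name": "jog_arm", "arguments": {
  "steps": "0 0 0.4 0;0 0 0.8 0;0 0 1 0;0 0 1 0;0 0 1 0"
}}

```text
time_s: 20.72
position: [0.5959, 0.0421, 0.1735]
orientation: [-0.0, -0.0, 1.0, 0.0]
contact_force: [0.4, 1.3, -3.4]
gripper_width: 0.0399
grasp_force: 30.0
```

Call:
{"name": "jog_arm", "arguments": {
  "steps": "0 0 0.4 0;0 0 0.8 0;0 0 1 0;0 0 1 0;0 0 1 0"
}}

```text
time_s: 21.13
position: [0.596, 0.0422, 0.1725]
orientation: [-0.0, -0.0, 1.0, 0.0]
contact_force: [-0.4, 2.3, -1.8]
gripper_width: 0.0399
grasp_force: 30.0
```

Call:
{"name": "jog_arm", "arguments": {
  "steps": "0 0.3 0 0;0 0.5 0.3 0;0 0.5 0.6 0;0 0.5 0.6 0;0 0.5 0.6 0"
}}

```text
time_s: 21.55
position: [0.5959, 0.0423, 0.1719]
orientation: [-0.0, 0.0, 1.0, -0.0]
contact_force: [-0.3, 1.7, -2.2]
gripper_width: 0.0398
grasp_force: 30.0
```

Call:
{"name": "jog_arm", "arguments": {
  "steps": "0 0.4 0 0;0 0.4 0.3 0;0 0.4 0.6 0;0 0.4 0.6 0;0 0.4 0.6 0"
}}

```text
time_s: 21.97
position: [0.5959, 0.0427, 0.1713]
orientation: [-0.0, 0.0, 1.0, -0.0]
contact_force: [-0.6, -0.6, -4.2]
gripper_width: 0.0398
grasp_force: 30.0
```

Call:
{"name": "jog_arm", "arguments": {
  "steps": "0 0.1 0.2 0;0 0.1 0.4 0;0 0.1 0.6 0;0 0.1 0.6 0;0 0.1 0.6 0"
}}

```text
time_s: 22.38
position: [0.5959, 0.0427, 0.1707]
orientation: [-0.0, 0.0, 1.0, -0.0]
contact_force: [-0.4, -1.4, -2.0]
gripper_width: 0.0395
grasp_force: 30.0
```

Call:
{"name": "jog_arm", "arguments": {
  "steps": "0 -0.2 0 0;0 -0.2 0.2 0;0 -0.2 0.4 0;0 -0.2 0.4 0;0 -0.2 0.4 0"
}}

```text
time_s: 22.8
position: [0.5959, 0.0427, 0.1704]
orientation: [-0.0, 0.0, 1.0, -0.0]
contact_force: [-0.5, -0.3, -2.1]
gripper_width: 0.0397
grasp_force: 30.0
```

Call:
{"name": "jog_arm", "arguments": {
  "steps": "0 0 0.2 0;0 0 0.4 0;0 0 0.4 0;0 0 0.4 0"
}}

```text
time_s: 23.13
position: [0.596, 0.0427, 0.1701]
orientation: [0.0, 0.0, 1.0, 0.0]
contact_force: [-1.9, -2.5, -1.3]
gripper_width: 0.04
grasp_force: 30.0
```

Call:
{"name": "jog_arm", "arguments": {
  "steps": "0.3 -0.3 0 0;0.3 -0.3 0 0;0.3 -0.3 0.2 0;0.3 -0.3 0.3 0;0.3 -0.3 0.3 0"
}}

```text
time_s: 23.55
position: [0.5959, 0.0426, 0.1699]
orientation: [0.0, -0.0, 1.0, 0.0]
contact_force: [0.0, -0.2, 0.5]
gripper_width: 0.0396
grasp_force: 30.0
```

The bush's weight is carried and the side forces are near zero, so I'm releasing.

Call:
{"name": "jog_arm", "arguments": {
  "steps": "0 0 0 0;0 0 0 0;0 0 0 0;0 0 0 0;0 0 0 0",
  "claw": 75
}}

```text
time_s: 23.97
position: [0.5957, 0.0426, 0.1697]
orientation: [0.0, -0.0, 1.0, 0.0]
contact_force: [-0.3, 0.3, -0.4]
gripper_width: 0.0693
grasp_force: 0.0
```

Call:
{"name": "jog_arm", "arguments": {
  "steps": "0 0 -5 0;0 0 -20 0;0 0 -45 0;0 0 -75 0;0 0 -105 0"
}}

```text
time_s: 24.38
position: [0.5953, 0.0423, 0.2759]
orientation: [-0.0, 0.0, 1.0, -0.0]
contact_force: [-0.4, -0.1, 0.4]
gripper_width: 0.075
grasp_force: 0.0
```

Call:
{"name": "jog_arm", "arguments": {
  "steps": "20 0 0 0;50 0 0 0;85 0 0 0;115 0 0 0;130 0 0 0"
}}

```text
time_s: 24.8
position: [0.4626, 0.0422, 0.275]
orientation: [-0.0, -0.0, 1.0, 0.0]
contact_force: [0.4, -0.4, 0.6]
gripper_width: 0.0751
grasp_force: 0.0
```

Call:
{"name": "jog_arm", "arguments": {
  "steps": "0 30 0 0;0 60 0 0;0 90 0 0;0 110 0 0;0 120 0 0"
}}

```text
time_s: 25.22
position: [0.4653, 0.1655, 0.2751]
orientation: [0.0, -0.002, 1.0, 0.001]
contact_force: [-0.1, 0.3, 0.9]
gripper_width: 0.075
grasp_force: 0.0
```

```bash
python3 - <<'E'
from h import *
T=cam('top');S=cam('side');s=state();print(s['position'],s['contact_force'],s['time_s'])
h=30;o=[]
for d in(T,S):
    c=proj(d,[.595,.042,.12]).astype(int);print(c,proj(d,[.595,.0425,.188]),proj(d,[.595,.0425,.146]),proj(d,[.595,.0425,.095]))
    o.append(cv2.resize(d['pixels'][c[1]-h:c[1]+h,c[0]-h:c[0]+h,::-1],(400,400),interpolation=cv2.INTER_CUBIC))
cv2.imwrite('pics/d1.png',np.hstack(o))
E
```

```text
[0.46550162 0.16379761 0.27473947] [-0.54971204  0.02062077  0.7580157 ] 25.3167
[246 176] [246.23184201 173.1838348 ] [246.55984527 175.27644056] [246.93002497 177.63812489]
[268 180] [268.97061365 165.81572415] [268.57999054 174.80250549] [268.12913916 185.17491476]
```

View pics/d1.png

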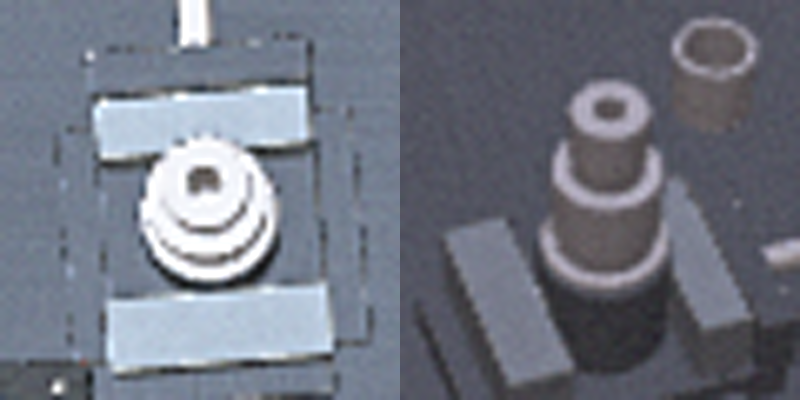

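Both sleeves stand upright and stacked, with the bush rim at side (269,166), right on the prediction of (269,165.8). Handing in.

```bash
python3 -c "
from h import *
print(workorder.finish_job())"
```

```text
the job is handed in; nothing more can be done
None
```

I set the larger sleeve in the liner and then the small one in the larger; both rest upright under their own weight at the heights expected for collars clear of the rims, and I handed the job in at about 25 s.

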